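# Fit the filter cell on the strain viewer and keep it pressed home

### The arm

A 6-joint arm with a two-finger parallel gripper is mounted at the origin on the work surface. World frame = base frame: x ahead of the robot, y to its left, z up, the work surface at z = 0. Lengths are in m, angles in rad, forces in N, time in s.
With the tool pointing down it reaches from about 0.325 to 0.775 m from the base axis. Payload 5.5 kg.
Tool frame: the origin (TCP) lies at the centre of the arm's flange, where the gripper is bolted on; the fingertips stand 173 mm ahead of it and the grasp point (between the pads) lies 155 mm ahead of it (bot.pinch_z is the distance from the TCP to the grasp point, in m); z points along the fingers, y is the line along which they close (so a half turn about z gives the same grasp; the last joint's range is limited). The gripper opens to 85 mm and grips with 20 to 120 N. Pads are 22 mm wide; open, the fingers measure 114 mm over their backs; the gripper's body (76 mm by 85 mm) begins 54 mm behind the grasp point. The pads swing forward as they close: fully open they stand 13 mm farther back than shut.
Start: joints at [-1.237, 0.091, 1.231, -0, 1.82, -0.057], TCP at [0.229, -0.555, 0.405] pointing down, gripper open.
Joint ranges: [-2.87, 2.87], [-0.86, 2.18], [0.17, 2.46], [-1.51, 4.65], [0.06, 2.69], [-2.65, 2.65]. Speed limits (rad/s): [2.57, 2.57, 3.01, 3.14, 3.14, 3.14].

### API

Orientations are given as a 3x3 rotation matrix whose columns are the frame's x, y, z axes.
In Python, from plant import bot, viewer, nets gives the robot as it stands.
- The arm moves only by the shell command python3 -m handwheel 'ROWS' [OPENING]. ROWS is a JSON object of lists of equal length, an entry for each row: "translation": the shift along the tool's x, y, z in units of 40 mm (1.0 is 40 mm), a list of three; "delta_rot": the turn, a rotation vector about the tool's x, y, z in units of 6 degrees (1.0 is 6 degrees), a list of three. In form: {"translation": [[dx, dy, dz], ...], "delta_rot": [[ax, ay, az], ...]}. A call has 1 to 8 rows; each row shifts and turns the commanded pose from where the row before left it, along the tool's axes as they then stand; what a row does not reach is not made up. A row lasts 1/12 s, in which the tool goes at most 41.7 mm and 7.16 degrees, less where a joint would pass 70% of its speed; a pose out of reach is approached as far as the arm can. A call is refused whole if a number of a shift passes 1 or a number of a turn 1, either way. A call with a gripper value outside its range is refused whole. OPENING is the closure, from 0 (fully open) to 1 (shut), set as the call begins (- or left out, the last holds). The fingers move at their own pace and stop on an object; the grip force is fixed at half the most. Time passes only in rows, so rows that do not move let the fingers close. It gives the time, the measured TCP pose, the force, the opening and the grip force at its end, in the units of the state.
- bot.observe(): the state, without advancing time (a new reading comes with each control period).
- viewer.camera(name): name is "scene" or "side" or "wrist"; returns a dict with "image" (400x640x3 uint8, red, green, blue), "depth" (400x640 float32, m along the optical axis (not along the pixel's ray), 0 where there is no reading), "K" (3x3 intrinsics, pixels), "R" (3x3) and "t" (3): a world point X has camera coordinates R X + t; the wrist camera has in their place "mount" (4x4, takes a point from camera to tool coordinates, whose origin is the TCP and whose axes are the flange's). Camera axes: x right, y down, z forward; pixel columns grow to the right and rows downward; lengths in m; the calibration is good to about 2 mm. The wrist camera is an equidistant fisheye: a pixel r from the principal point sees the ray r / f radians off the axis. A picture is of the moment at which its call begins: read the wrist's pose just before it.
- bot.sign_off(): hands the job in; it is judged then, once.
Trained networks look in the newest picture that a camera, given by its name, has taken for a name from the list of things; names that differ only in an ending like _2 or _b are one class to them, and where a whole thing is asked for, a point or a joint stands for the part that bears it (a point fixed in the world has none). Each returns a list of dicts, best first, with "conf" (0 to 1); they miss things now and then, are a little off and sometimes report something else, mostly with a low value. They report only what shows in the picture. A call takes as long as a camera call. They do not tell look-alikes from the thing itself.
- nets.masks_of(query, camera): "region" (400x640 bool, what is visible of it) and "position" ([column, row] in pixels, amid what is visible of it).
- nets.place_of(query, camera): "position" ([column, row] in pixels: a listed point, or the origin of a listed thing).
The state is a dict: "time": time; "joint_pos": joint angles; "dq": joint speeds; "tau": joint torques, N m; "tool_pos": TCP position; "ee_rot": TCP orientation; "wrist_force": force on the tool from outside, world axes, zero at the start; "torque": the same for the moment, N m; "finger_gap": finger opening in m; "grasp_force": force on a finger pad.
Only numpy, scipy, OpenCV 4.12 (cv2) and the standard library are available. Lean on these libraries where they do the work, as an engineer would, in place of code of your own. Each camera call takes 0.05 s, during which the arm holds its last target. There are 200 camera calls.

### The job

Slide the knurled filter cell out of the open end of the blue storage rail and set it over the steel post of the grey lamp head, turning it until one of its hidden keyways drops over the brass pin. Then push it down against the spring until its flange sits fully home, flush on the lamp head's aluminium shoulder, and keep holding it pushed home: the program finishes while still holding it there. Leave the two tumblers and the dark vase where they stand.

Things in the scene. Friction and masses are not known exactly. Their poses are not given: they have to be found in the camera images.
- cell: Loose filter cell, about 0.2 kg, 52 mm high: dark grey knurled collar, 54 mm diameter, violet window on top, and at the foot an aluminium flange, 68 mm diameter, 6 mm thick. Origin: centre of the underside, z up the axis. Underneath, a blind bore, 37 mm diameter, 28 mm deep. It starts in the rail, standing on the table. Its yaw tells nothing useful: the pin's direction is not measured.
- cell_grip (a point): Point on the cell's axis 42 mm above its underside, at a good height to grip the collar (any height from 16 to 52 mm will do). The lowest 16 mm of the bore carry four equal keyways, 90 degrees apart, 8 mm wide or a little more, open below; they cannot be seen from above and are not marked outside.
- rail: Fixed blue storage rail on the table, 130 mm long (its x), 97 mm wide, 12 mm high. Origin: centre of the channel at table level. The channel runs along x, 73 mm wide, the table is its floor; shut at +x. Lips 8 to 12 mm above the table overhang the flange on both sides, leaving a 59 mm gap for the collar, so the cell cannot be lifted inside.
- rail_mouth (a point): Middle of the rail's open end, at table level, 65 mm along -x from the rail's origin, on the robot's side. The cell comes free of the lips when its origin is 35 mm or more outside this point.
- mount: Fixed lamp head: grey housing 130 x 130 mm, 40 mm high; on it a round aluminium shoulder, 76 mm diameter, top 50 mm above the table (where the cell's underside is home); in its middle an upright steel post, 33 mm diameter, tapered tip, top 76 mm above the table. Origin: centre of the underside at table level, the post on its z axis.
- post_top (a point): Centre of the post's tip. Below it one brass key pin, 5 mm wide, sticks 6 mm out of the post's side, its top 64 mm above the table; it points any way, new every time, unrelated to the yaw of mount or point. The cell rests on the pin, underside at 64 mm, until a keyway lies over it (play 0.08 rad either way), then goes down on to the black seat; a push takes it home.
- seat (a joint): Black sprung ring around the post, 58 mm diameter: 0 when up (its top 58 mm above the table), grows as it is pressed down, 0.008 m when flush with the shoulder. The spring pushes up with about 4 N at 0 and 8 N at 0.008, so an unheld cell does not stay home.
- tumbler_a: Clear glass tumbler, 68 mm diameter, 95 mm high, standing on the table beyond the middle. Origin: centre of the underside. Leave it alone.
- tumbler_b: Clear glass tumbler, 68 mm diameter, 95 mm high, standing at the right side. Origin: centre of the underside. Leave it alone.
- vase: Dark glass vase, 116 mm diameter, 140 mm high, standing at the left side. Origin: centre of the underside. Leave it alone.
Not all that is in view belongs to the job. Leave any red look-alike of the cell alone. Of the things that look like the rail, the larger one is meant.

How it is judged:
By the outcome, as a careful person would: the job done as asked, in the order asked, and still so for the second after the job is handed in, while the arm keeps its last pose, push and grip.
It also fails if it takes over 51 s, if anything falls off the work surface, if the arm or the gripper's body presses on something with over 40 N, if the wrist force passes 120 N, or if a joint passes its speed limit or range.

## Working session

There is one attempt and no reset: what is moved stays moved. The work goes in short steps, Python scripts to look and compute and a shell command to move; the robot and the scene stay as the last step left them, time stands still between calls to the robot, and variables do not carry over. Pictures are saved under pics/ and viewed, at most 10 in all, crops included, and the job is handed in when it is done.

```bash
mkdir -p pics; ls; cat > h.py <<'E'
import numpy as np, cv2
from plant import bot, viewer, nets
def ray(c,px):
    K=np.array(c["K"]);u=(np.array(px,float)-[K[0,2],K[1,2]])/[K[0,0],K[1,1]]
    return np.array([u[0],u[1],1.])
def world(c,px,depth=None):
    r=ray(c,px); R=np.array(c["R"]);t=np.array(c["t"])
    if depth is None:
        i,j=int(round(px[1])),int(round(px[0])); depth=np.median([d for d in c["depth"][i-1:i+2,j-1:j+2].ravel() if d>0] or [0])
    return R.T@(r*depth-t)
def atz(c,px,z):
    R=np.array(c["R"]);t=np.array(c["t"]);o=-R.T@t;d=R.T@ray(c,px)
    return o+d*(z-o[2])/d[2]
def save(c,n): cv2.imwrite(n,c["image"][:,:,::-1])
E
python3 - <<'E'
from h import *
for n in("scene","side"):
    c=viewer.camera(n);save(c,f"pics/{n}.png")
    for q in["cell","cell_grip","rail","rail_mouth","mount","post_top","tumbler_a","vase"]:
        for d in nets.place_of(q,n)[:3]:
            p=d["position"];print(n,q,np.round(p,1),round(d["conf"],2),world(c,p).round(3))
print(bot.observe()["time"])
E
```

```text
pics
scene cell [261.  208.9] 0.95 [ 0.6   -0.167  0.027]
scene cell [219.8 200.3] 0.68 [ 0.576 -0.299  0.031]
scene cell_grip [265.  199.2] 0.77 [ 0.585 -0.155  0.054]
scene rail [225.3 176.9] 0.56 [ 0.425 -0.324  0.002]
scene rail_mouth [260.5 200.9] 0.61 [ 0.592 -0.167  0.053]
scene rail_mouth [232.4 165.1] 0.6 [ 0.359 -0.316  0.002]
scene mount [370.3 221. ] 0.76 [0.641 0.161 0.043]
scene post_top [369.7 200.6] 0.97 [0.593 0.156 0.079]
scene tumbler_a [317.1 249.2] 0.79 [0.752 0.018 0.031]
scene tumbler_a [186.7 193.3] 0.73 [ 0.552 -0.41   0.031]
scene vase [463.1 231.5] 0.67 [0.677 0.416 0.057]
side cell [344.1 199.6] 0.92 [ 0.556 -0.139  0.013]
side cell [367.6 184.9] 0.62 [ 0.531 -0.278  0.005]
side cell_grip [341.4 189.3] 0.86 [ 0.568 -0.145  0.042]
side cell_grip [366.2 168. ] 0.77 [ 0.546 -0.297  0.054]
side cell_grip [344.9 197.3] 0.24 [ 0.558 -0.149  0.015]
side rail [338.2 195.3] 0.84 [ 0.579 -0.146  0.018]
side rail [407.2 187.6] 0.79 [ 0.413 -0.327  0.   ]
side rail_mouth [421.9 188.9] 0.72 [ 0.368 -0.339  0.001]
side rail_mouth [360.9 195.4] 0.61 [ 0.528 -0.21  -0.   ]
side mount [342.2 201. ] 0.67 [ 0.558 -0.13   0.012]
side mount [340.1 186.7] 0.57 [ 0.574 -0.147  0.049]
side mount [360.3 195.7] 0.49 [ 0.529 -0.206  0.001]
side post_top [282.5 225.3] 0.9 [0.626 0.1   0.039]
side tumbler_a [382.5 169.9] 0.9 [ 0.521 -0.403  0.009]
side tumbler_a [265.7 214.6] 0.61 [0.717 0.041 0.014]
side vase [202.1 322.1] 0.79 [0.582 0.454 0.054]
0.9
```

```bash
python3 - <<'E'
import cv2,numpy as np
a=cv2.imread("pics/scene.png")[140:290,150:500];b=cv2.imread("pics/side.png")[130:300,220:470]
a=cv2.resize(a,None,fx=2,fy=2);b=cv2.resize(b,(500,340))
o=np.zeros((600,800,3),np.uint8);o[:300,:700]=a
o[300:600,:500]=b[:300];cv2.imwrite("pics/both.png",o)
E
```

```text
(no output)
```

View pics/both.png

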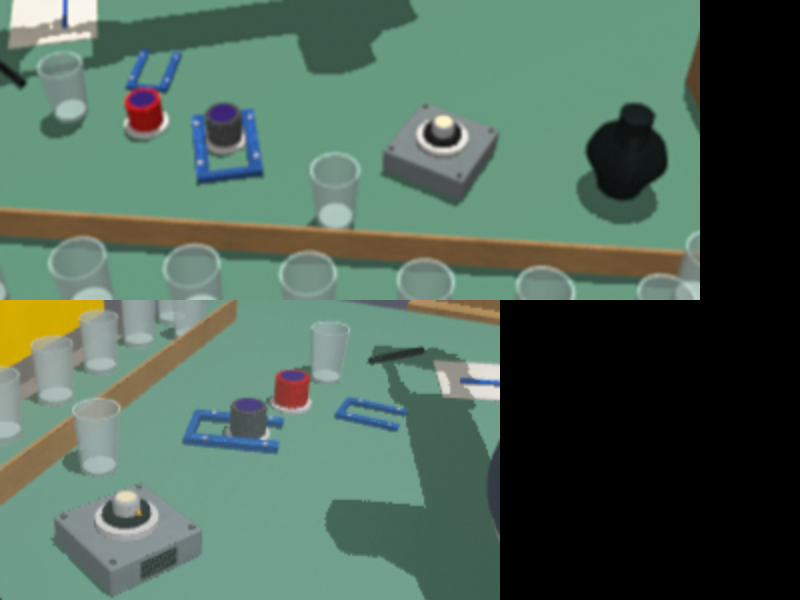

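The mosaic shows these candidates in the scene view. The dark-grey cell is at (262,203) in the larger blue rail at (264,212). The red look-alike is at (222,195) and the small empty blue rail is at (230,175). The mount is at (370,212), tumblers are at (317,235) and (183,183), and the vase is at (463,215). I choose the grey cell; the rail's mouth faces the robot.

```bash
cat >> h.py <<'E'
def cloud(c):
    K=c["K"];v,u=np.mgrid[:400,:640];d=c["depth"]
    P=np.stack([(u-K[0][2])/K[0][0]*d,(v-K[1][2])/K[1][1]*d,d],-1)
    return (P-np.array(c["t"]))@np.array(c["R"])
def tri(cs,ps):
    A=np.zeros((3,3));b=np.zeros(3)
    for c,p in zip(cs,ps):
        R=np.array(c["R"]);o=-R.T@np.array(c["t"]);d=R.T@ray(c,p);d/=np.linalg.norm(d);M=np.eye(3)-np.outer(d,d);A+=M;b+=M@o
    return np.linalg.solve(A,b)
E
python3 - <<'E'
from h import *
C={};P={}
for n in("scene","side"):
    c=C[n]=viewer.camera(n)
    for q in["cell","cell_grip","post_top"]: P[n,q]=nets.place_of(q,n)[0]["position"]
    X=cloud(c);h=cv2.cvtColor(c["image"],cv2.COLOR_RGB2HSV)
    ok=(c["depth"]>0)&(abs(X[...,0]-.58)<.14)&(abs(X[...,1]+.16)<.13)
    m=ok&(h[...,0]>100)&(h[...,0]<122)&(h[...,1]>150)&(h[...,2]>60)&(X[...,2]<.02)
    p=np.array([atz(c,(u,v),.012) for v,u in zip(*np.nonzero(m))])[:,:2]
    r=cv2.minAreaRect((p*1000).astype(np.float32));print(n,len(p),r,cv2.boxPoints(r).round().tolist())
    s=nets.masks_of("seat",n)[:1]
    m=ok&(X[...,2]>.045)&(X[...,2]<.06);print("celltop",np.median(X[m],0).round(4),(X[m].min(0)+X[m].max(0))/2)
    ok=(abs(X[...,0]-.6)<.12)&(abs(X[...,1]-.16)<.12)
    m=ok&(X[...,2]>.067)&(X[...,2]<.085);print("post",np.median(X[m],0).round(4))
    m=ok&(X[...,2]>.03);print("mount",(X[m].min(0)+X[m].max(0))/2, X[m].max(0)-X[m].min(0))
for q in["cell","cell_grip","post_top"]: print(q,tri(C.values(),[P[n,q] for n in C]).round(4))
s=bot.observe();print(np.round(s["ee_rot"],3).tolist(),s["tool_pos"]); print(viewer.camera("wrist")["mount"])
E
```

```text
scene 417 ((544.5576171875, -187.47677612304688), (274.3494567871094, 114.89527893066406), 25.249807357788086) [[396.0, -194.0], [445.0, -298.0], [693.0, -181.0], [644.0, -77.0]]
celltop [ 0.5713 -0.1754  0.0536] [ 0.56592009 -0.21647226  0.05216636]
post [0.5979 0.1601 0.0771]
mount [0.61207006 0.14200542 0.06369847] [0.21362617 0.20284951 0.06735789]
side 245 ((538.623046875, -181.48135375976562), (258.3787841796875, 121.87351989746094), 23.542837142944336) [[396.0, -177.0], [445.0, -289.0], [681.0, -186.0], [633.0, -74.0]]
celltop [ 0.5636 -0.1737  0.0524] [ 0.56177393 -0.21551879  0.05031766]
post [0.5901 0.1618 0.0757]
mount [0.61218717 0.14250339 0.06325956] [0.21562042 0.20496091 0.06649231]
cell [ 0.57   -0.1672  0.0032]
cell_grip [ 0.5721 -0.1611  0.0387]
post_top [0.5909 0.1541 0.0809]
[[0.925, 0.381, 0.0], [0.381, -0.925, 0.0], [0.0, 0.0, -1.0]] [ 0.22854367 -0.55477512  0.40468979]
[[ 1.45359732e-04 -9.47623778e-01 -3.19388719e-01  8.30504358e-02]
 [ 9.99999836e-01 -3.90403871e-05  5.70950995e-04 -4.69782560e-05]
 [-5.53515798e-04 -3.19388750e-01  9.47623617e-01  3.20697407e-02]
 [ 0.00000000e+00  0.00000000e+00  0.00000000e+00  1.00000000e+00]]
```

```bash
python3 -m handwheel '{"translation":[[0.8,-0.5,0],[0.8,-0.5,0],[0.8,-0.5,0],[0.8,-0.5,0],[0.8,-0.5,0],[0.8,-0.5,0],[0.8,-0.5,0],[0.8,-0.5,0]],"delta_rot":[[0,0,0],[0,0,0],[0,0,0],[0,0,0],[0,0,0],[0,0,0],[0,0,0],[0,0,0]]}' 0
python3 -m handwheel '{"translation":[[0.8,-0.5,0],[0.8,-0.5,0],[0.8,-0.5,0],[0.8,-0.5,0],[0,0,0],[0,0,0]],"delta_rot":[[0,0,0],[0,0,0],[0,0,0],[0,0,0],[0,0,0],[0,0,0]]}'
cat >> h.py <<'E'
def wrist(retall=False):
    s=bot.observe();c=viewer.camera("wrist")
    T=np.eye(4);T[:3,:3]=s["ee_rot"];T[:3,3]=s["tool_pos"];c["T"]=T@np.array(c["mount"]);return c
def wcloud(c):  # fisheye; depth along axis
    K=np.array(c["K"]);v,u=np.mgrid[:400,:640];x=(u-K[0,2])/K[0,0];y=(v-K[1,2])/K[1,1];th=np.hypot(x,y)+1e-9
    k=np.tan(th)/th;d=c["depth"];P=np.stack([x*k*d,y*k*d,d],-1)
    return P@c["T"][:3,:3].T+c["T"][:3,3]
def watz(c,z):
    K=np.array(c["K"]);v,u=np.mgrid[:400,:640];x=(u-K[0,2])/K[0,0];y=(v-K[1,2])/K[1,1];th=np.hypot(x,y)+1e-9
    k=np.sin(th)/th;r=np.stack([x*k,y*k,np.cos(th)],-1)@c["T"][:3,:3].T;o=c["T"][:3,3]
    return o+r*((z-o[2])/r[...,2])[...,None]
E
python3 - <<'E'
from h import *
c=wrist();save(c,"pics/w1.png")
X=wcloud(c);h=cv2.cvtColor(c["image"],cv2.COLOR_RGB2HSV)
np.savez("w1.npz",X=X,A=watz(c,.012),h=h)
for q in["cell","cell_grip","rail","rail_mouth"]:
    for d in nets.place_of(q,"wrist")[:2]:
        u,v=np.round(d["position"]).astype(int);print(q,u,v,d["conf"],X[v,u].round(4),watz(c,0)[v,u].round(3))
s=bot.observe();print(s["tool_pos"],s["joint_pos"])
E
```

```text
time: 2.12
tool_pos: [0.4049, -0.3076, 0.4049]
ee_rot: [[0.925, 0.381, 0.001], [0.381, -0.925, -0.0], [0.0, 0.001, -1.0]]
wrist_force: [0.1, -0.4, 0.5]
finger_gap: 0.0855
grasp_force: 0.0
time: 2.62
tool_pos: [0.493, -0.185, 0.4046]
ee_rot: [[0.923, 0.385, -0.0], [0.385, -0.923, 0.0], [-0.0, -0.0, -1.0]]
wrist_force: [-1.0, -0.9, 0.0]
finger_gap: 0.0852
grasp_force: 0.0
cell 335 104 0.96 [ 0.572  -0.1698  0.0521] [ 0.572 -0.173  0.   ]
cell 422 164 0.61 [ 0.5522 -0.2827  0.0517] [ 0.549 -0.304  0.   ]
cell_grip 334 106 0.67 [ 0.5697 -0.1698  0.0511] [ 0.57  -0.172  0.   ]
rail 386 255 0.77 [ 0.4152 -0.3188 -0.0016] [ 0.416 -0.318  0.   ]
rail 486 208 0.4 [ 0.5379 -0.4002  0.034 ] [ 0.535 -0.425  0.   ]
rail_mouth 370 286 0.81 [ 0.3608 -0.3208 -0.0006] [ 0.361 -0.321  0.   ]
[ 0.49157887 -0.18774246  0.40478073] [-4.29407374e-01 -1.07584781e-01  1.42812013e+00 -2.33075288e-04
  1.82092412e+00  7.52573943e-01]
```

View pics/w1.png

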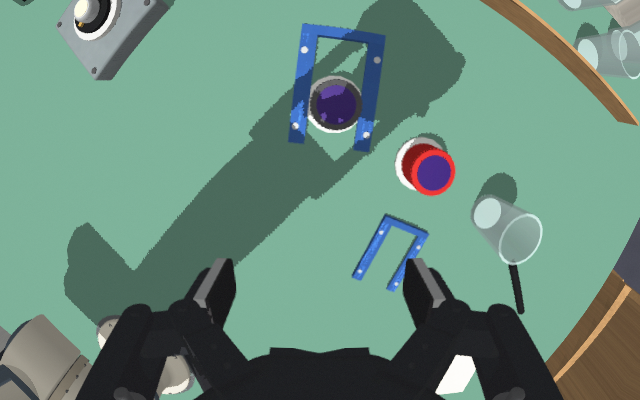

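The wrist view shows the cell top at (336,104) in the large rail (300–385, 25–150). Its open end is the lower end, nearest the robot. The red look-alike is at (425,168), the small rail at (390,252) and the mount's post at (90,18). The choice of the grey cell holds.

```bash
python3 - <<'E'
import numpy as np,cv2
z=np.load("w1.npz");X,A,h=z["X"],z["A"],z["h"]
v,u=np.mgrid[:400,:640]
m=(h[...,0]>100)&(h[...,0]<120)&(h[...,1]>150)&(h[...,2]>50)&(u>280)&(u<395)&(v<160)&(X[...,2]<.03)&(X[...,2]>.004)
p=A[m][:,:2];r=cv2.minAreaRect((p*1000).astype(np.float32));print(m.sum(),r,cv2.boxPoints(r).round().tolist())
m=(u>290)&(u<390)&(v<140)&(v>60)&(X[...,2]>.045)&(X[...,2]<.06)
p=X[m][:,:2]*1000;print(m.sum(),cv2.minEnclosingCircle(p.astype(np.float32)),X[m].mean(0))
m=(u<180)&(v<90)&(X[...,2]>.07)&(X[...,2]<.085);print(X[m].mean(0),m.sum())
E
```

```text
3894 ((591.7430419921875, -165.48727416992188), (140.47030639648438, 96.24058532714844), 15.443344116210938) [[511.0, -138.0], [537.0, -231.0], [672.0, -193.0], [647.0, -100.0]]
2130 ((572.0469360351562, -171.03834533691406), 28.023351669311523) [ 0.57206343 -0.1706802   0.05114523]
[0.58881228 0.15619207 0.07424489] 318
```

```bash
python3 -m handwheel '{"translation":[[0,0,0],[0,0,0],[0.68,0.04,0.6],[0.68,0.04,0.6],[0.68,0.04,0.6],[0,0,0.6],[0,0,0],[0,0,0]],"delta_rot":[[0,0,0.6],[0,0,0.6],[0,0,0],[0,0,0],[0,0,0],[0,0,0],[0,0,0],[0,0,0]]}'
python3 - <<'E'
from h import *
c=wrist();X=wcloud(c);v,u=np.mgrid[:400,:640]
np.set_printoptions(suppress=True)
m=(abs(X[...,0]-.572)<.045)&(abs(X[...,1]+.171)<.045)&(X[...,2]>.045)&(X[...,2]<.06)&(c["depth"]>0)
p=(X[m][:,:2]*1000).astype(np.float32);print(m.sum(),cv2.minEnclosingCircle(p),X[m].mean(0))
h=cv2.cvtColor(c["image"],cv2.COLOR_RGB2HSV);A=watz(c,.012)
m=(h[...,0]>100)&(h[...,0]<120)&(h[...,1]>150)&(h[...,2]>50)&(abs(X[...,2]-.012)<.006)&(abs(X[...,0]-.59)<.12)&(abs(X[...,1]+.16)<.1)
r=cv2.minAreaRect((A[m][:,:2]*1000).astype(np.float32));print(m.sum(),r)
s=bot.observe();R=np.array(s["ee_rot"]);e=np.array([.572,-.171,.193])-s["tool_pos"];print("to go units",(R.T@e/.04).round(2),R[:,0],s["tool_pos"])
E
```

```text
time: 3.53
tool_pos: [0.5715, -0.1707, 0.3071]
ee_rot: [[0.965, 0.261, -0.004], [0.261, -0.965, 0.001], [-0.004, -0.002, -1.0]]
wrist_force: [-0.8, -0.2, -0.1]
finger_gap: 0.0858
grasp_force: 0.0
3665 ((572.2019653320312, -170.80938720703125), 27.830442428588867) [ 0.57391538 -0.17036649  0.05100441]
6634 ((592.2560424804688, -165.31430053710938), (139.70004272460938, 96.13832092285156), 15.171960830688477)
to go units [0.01 0.01 2.91] [ 0.96543846  0.2606311  -0.00007982] [ 0.57167195 -0.17079966  0.30958586]
```

```bash
python3 -m handwheel '{"translation":[[0,0,0.7],[0,0,0.7],[0,0,0.7],[0,0,0.5],[0,0,0.3],[0,0,0],[0,0,0]],"delta_rot":[[0,0,0],[0,0,0],[0,0,0],[0,0,0],[0,0,0],[0,0,0],[0,0,0]]}'
python3 -m handwheel '{"translation":[[0,0,0],[0,0,0],[0,0,0],[0,0,0],[0,0,0],[0,0,0],[0,0,0],[0,0,0]],"delta_rot":[[0,0,0],[0,0,0],[0,0,0],[0,0,0],[0,0,0],[0,0,0],[0,0,0],[0,0,0]]}' 1
```

```text
time: 4.17
tool_pos: [0.5724, -0.1704, 0.1948]
ee_rot: [[0.965, 0.261, 0.002], [0.261, -0.965, -0.001], [0.002, 0.001, -1.0]]
wrist_force: [0.3, -0.5, 0.3]
finger_gap: 0.0856
grasp_force: 0.0
time: 4.83
tool_pos: [0.5729, -0.1702, 0.1953]
ee_rot: [[0.965, 0.262, 0.004], [0.262, -0.965, -0.002], [0.003, 0.003, -1.0]]
wrist_force: [-0.8, -0.2, 6.6]
finger_gap: 0.0523
grasp_force: 63.7
```

```bash
python3 -m handwheel '{"translation":[[-0.3,0,0],[-0.4,0,0],[-0.4,0,0],[-0.4,0,0],[-0.4,0,0],[-0.4,0,0],[-0.2,0,0],[0,0,0]],"delta_rot":[[0,0,0],[0,0,0],[0,0,0],[0,0,0],[0,0,0],[0,0,0],[0,0,0],[0,0,0]]}'
python3 - <<'E'
from h import *
c=viewer.camera("scene");cv2.imwrite("pics/s2.png",cv2.resize(c["image"][130:280,170:420,::-1],None,fx=3,fy=3))
E
```

```text
time: 5.5
tool_pos: [0.4754, -0.1967, 0.1953]
ee_rot: [[0.965, 0.261, 0.004], [0.261, -0.965, -0.002], [0.003, 0.003, -1.0]]
wrist_force: [-2.9, -0.3, 9.2]
finger_gap: 0.0525
grasp_force: 64.2
```

View pics/s2.png

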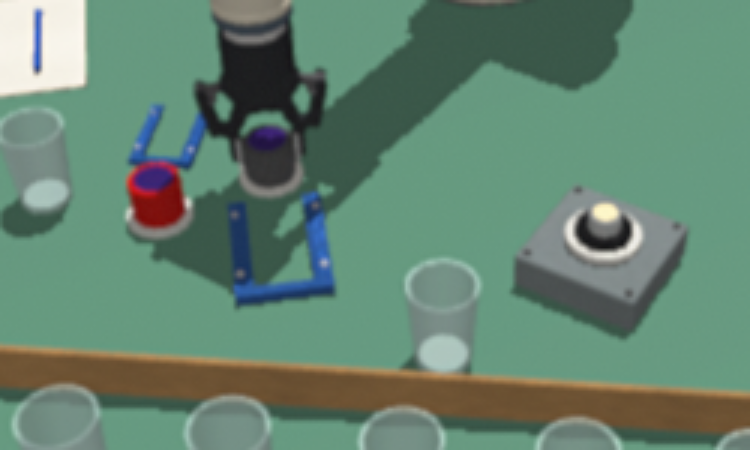

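The cell is clear of the rail in this view: it sits at crop (268,160), with the mouth at crop row ~200. Next I lift it and carry it to a viewing place short of the mount.

```bash
python3 -m handwheel '{"translation":[[0,0,-0.4],[0,0,-0.7],[0,0,-0.9],[0,0,-0.9],[0.1,-0.4,0],[0.2,-0.8,0],[0.27,-0.9,0],[0.27,-0.9,0]],"delta_rot":[[0,0,0],[0,0,0],[0,0,0],[0,0,0],[0,0,0],[0,0,0],[0,0,0],[0,0,0]]}'
python3 -m handwheel '{"translation":[[0.27,-0.9,0],[0.27,-0.9,0],[0.27,-0.9,0],[0.27,-0.9,0],[0.2,-0.7,0],[0.1,-0.3,0],[0,0,0],[0,0,0]],"delta_rot":[[0,0,0],[0,0,0],[0,0,0],[0,0,0],[0,0,0],[0,0,0],[0,0,0],[0,0,0]]}'
python3 - <<'E'
from h import *
np.set_printoptions(suppress=True)
c=wrist();save(c,"pics/w3.png");X=wcloud(c);np.savez("w3.npz",X=X,A=watz(c,.05),im=c["image"])
m=(abs(X[...,0]-.59)<.05)&(abs(X[...,1]-.156)<.05)&(X[...,2]>.07)&(X[...,2]<.082);print(X[m].mean(0),m.sum(),(X[m].max(0)+X[m].min(0))/2)
s=bot.observe();R=np.array(s["ee_rot"]);print(R.round(4).tolist(),s["tool_pos"],s["wrist_force"])
for d in nets.place_of("post_top","wrist"):
    u,v=np.round(d["position"]).astype(int);print(u,v,d["conf"],X[v,u],watz(c,.076)[v,u])
E
```

```text
time: 6.22
tool_pos: [0.4763, -0.0705, 0.3088]
ee_rot: [[0.966, 0.26, -0.0], [0.26, -0.966, -0.0], [-0.0, -0.0, -1.0]]
wrist_force: [0.8, -0.0, -2.4]
finger_gap: 0.0528
grasp_force: 63.5
time: 6.88
tool_pos: [0.4816, 0.1211, 0.3084]
ee_rot: [[0.965, 0.264, -0.001], [0.264, -0.965, -0.001], [-0.001, 0.0, -1.0]]
wrist_force: [0.2, -0.6, -1.3]
finger_gap: 0.0525
grasp_force: 63.4
[0.58975754 0.15971752 0.07434327] 1868 [0.59033267 0.16002191 0.07387991]
[[0.9649, 0.2625, -0.0006], [0.2625, -0.9649, -0.0008], [-0.0008, 0.0006, -1.0]] [0.48165921 0.12037623 0.30847678] [ 0.04058995 -0.08926964 -1.37459937]
306 52 0.67 [0.58947083 0.15904903 0.07614126] [0.5894905  0.15906023 0.076     ]
```

View pics/w3.png

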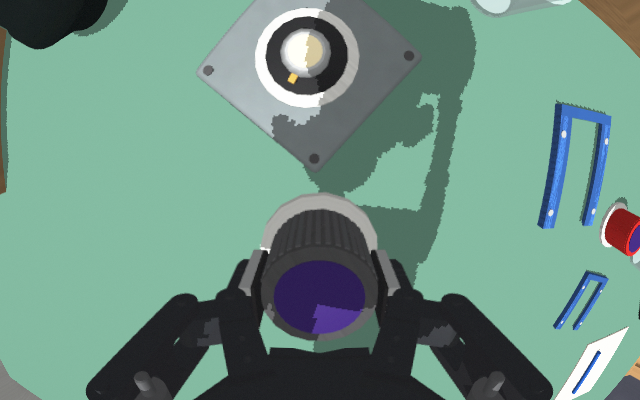

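The wrist view shows the post tip at (306,52), with the brass pin at (293,78) and the shoulder ring around it. The cell is upright in the fingers at (320,290). I'll refine the post centre and the cell's offset in the grip.

```bash
python3 - <<'E'
import numpy as np,cv2
np.set_printoptions(suppress=True,precision=4)
z=np.load("w3.npz");X,A,im=z["X"],z["A"],z["im"]
t=np.array([.48166,.12038,.30848]);R=np.array([[.9649,.2625],[.2625,-.9649]])
def fit(p):
    p=p[:,:2];M=np.c_[2*p,np.ones(len(p))];s=np.linalg.lstsq(M,(p**2).sum(1),rcond=None)[0];return s[:2],np.sqrt(s[2]+s[0]**2+s[1]**2)
# shoulder: bright-ish ring at z~.05
d=np.hypot(X[...,0]-.59,X[...,1]-.159)
m=(abs(X[...,2]-.05)<.004)&(d<.045);p=(X[m][:,:2]*1000).astype(np.float32);print("shoulder",m.sum(),cv2.minEnclosingCircle(p),X[m][:,2].mean())
m=(abs(X[...,2]-.058)<.003)&(d<.04);p=(X[m][:,:2]*1000).astype(np.float32);print("seat",m.sum(),cv2.minEnclosingCircle(p))
m=(X[...,2]>.0715)&(X[...,2]<.085)&(d<.04);p=(X[m][:,:2]*1000).astype(np.float32);print("post",m.sum(),cv2.minEnclosingCircle(p))
h=cv2.cvtColor(im,cv2.COLOR_RGB2HSV)
m=(h[...,0]>12)&(h[...,0]<28)&(h[...,1]>150)&(d<.05);q=X[m].mean(0);print("pin",q,m.sum(),np.degrees(np.arctan2(q[1]-.159,q[0]-.59)))
e=np.hypot(X[...,0]-t[0],X[...,1]-t[1]);v,u=np.mgrid[:400,:640]
m=(e<.04)&(u>255)&(u<385)&(v>190)&(v<345)
print(np.percentile(X[m][:,2],[2,50,80,95]))
T=X[m][:,2].max()
m2=m&(X[...,2]>.158)&(X[...,2]<.170)&(h[...,0]>115)&(h[...,0]<140)&(h[...,1]>80)
p=((X[m2][:,:2]-t[:2])@R*1000).astype(np.float32);print("window(tool mm)",m2.sum(),cv2.minEnclosingCircle(p),p.min(0),p.max(0),X[m2][:,2].mean())
m3=m&(X[...,2]<.124)&(X[...,2]>.114)&(v<265);p=(X[m3][:,:2]-t[:2])@R*1000
if m3.sum(): k=np.hypot(*p.T)>31;print("flange",m3.sum(),X[m3][:,2].mean(),cv2.minEnclosingCircle(p.astype(np.float32)),p.max(0))
E
```

```text
shoulder 3042 ((590.5567626953125, 160.27474975585938), 38.18428421020508) 0.04873783273105287
seat 3073 ((590.3807373046875, 160.2001190185547), 29.228281021118164)
post 1745 ((590.1969604492188, 160.05950927734375), 16.259668350219727)
pin [nan nan nan] 0 nan
[-0.001   0.1636  0.1647  0.1658]
window(tool mm) 5278 ((-1.7848705053329468, -0.44372043013572693), 21.48074722290039) [-22.5275 -21.0875] [19.6042 19.5569] 0.16458830161773316
flange 2373 0.11790731386073179 ((1.0095164775848389, -0.7065173387527466), 33.845184326171875) [32.843  33.1371]<stdin>:13: RuntimeWarning: Mean of empty slice.
  ret = um.true_divide(
```

```bash
python3 -m handwheel '{"translation":[[0.6,-0.05,0],[0.8,-0.06,0],[0.8,-0.06,0],[0.52,-0.04,0],[0.2,-0.02,0],[0,0,0.4],[0,0,0.35],[0,0,0]],"delta_rot":[[0,0,0],[0,0,0],[0,0,0],[0,0,0],[0,0,0],[0,0,0],[0,0,0],[0,0,0]]}'
python3 - <<'E'
from h import *
c=wrist();save(c,"pics/w4.png");s=bot.observe();R=np.array(s["ee_rot"]);t=np.array(s["tool_pos"])
print(t,R[:,0],(R.T@(np.array([.5904,.1602,.259])-t)*1000).round(1),s["wrist_force"])
print(bot.observe()["joint_pos"])
d=viewer.camera("side");a=cv2.resize(d["image"][180:290,210:350,::-1],(560,440));cv2.imwrite("pics/s4.png",a)
E
```

```text
time: 7.65
tool_pos: [0.5911, 0.1589, 0.2743]
ee_rot: [[0.965, 0.261, -0.007], [0.261, -0.965, -0.002], [-0.007, -0.0, -1.0]]
wrist_force: [-1.8, -0.7, -2.5]
finger_gap: 0.0523
grasp_force: 63.5
[0.59110447 0.1590569  0.27584147] [ 0.96531878  0.26101457 -0.00557152] [-0.3 -1.3 16.8] [-0.97903     0.52453151 -1.17922035]
[ 2.07334392e-01  1.38389265e-01  1.40774626e+00 -1.77685360e-04
  1.60102756e+00  1.51404897e+00]
```

View pics/s4.png

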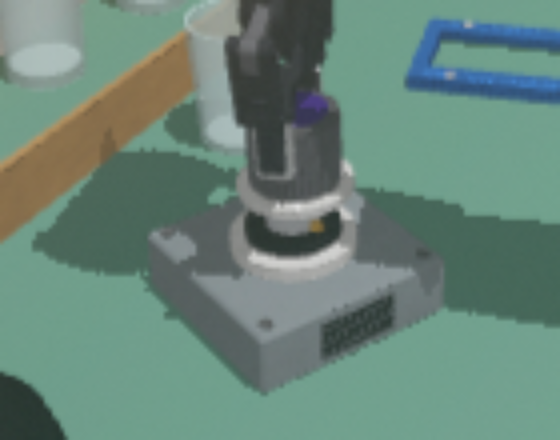

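The side view shows the cell's flange centred over the post, with the pin visible at crop (317,226). I lower it onto the pin.

```bash
python3 -m handwheel '{"translation":[[0.02,-0.01,0.1],[0,0,0.1],[0,0,0.1],[0,0,0.07],[0,0,0],[0,0,0]],"delta_rot":[[0,0,0],[0,0,0],[0,0,0],[0,0,0],[0,0,0],[0,0,0]]}'
python3 -m handwheel '{"translation":[[0,0,0.05],[0,0,0.05],[0,0,0.05],[0,0,0],[0,0,0]],"delta_rot":[[0,0,0],[0,0,0],[0,0,0],[0,0,0],[0,0,0]]}'
```

```text
time: 8.25
tool_pos: [0.5926, 0.1607, 0.2636]
ee_rot: [[0.965, 0.262, -0.0], [0.262, -0.965, -0.0], [-0.0, -0.0, -1.0]]
wrist_force: [-0.3, 0.6, -1.1]
finger_gap: 0.052
grasp_force: 63.4
time: 8.67
tool_pos: [0.5929, 0.1607, 0.2591]
ee_rot: [[0.965, 0.262, 0.002], [0.262, -0.965, 0.0], [0.002, 0.0, -1.0]]
wrist_force: [-0.1, -0.1, 3.3]
finger_gap: 0.0524
grasp_force: 64.2
```

```bash
python3 -m handwheel '{"translation":[[0,0,0.05],[0,0,0.03],[0,0,0],[0,0,0],[0,0,0],[0,0,0],[0,0,0],[0,0,0]],"delta_rot":[[0,0,0],[0,0,0],[0,0,-0.4],[0,0,-0.4],[0,0,-0.4],[0,0,-0.4],[0,0,-0.4],[0,0,-0.4]]}'
```

```text
time: 9.33
tool_pos: [0.5927, 0.1623, 0.2586]
ee_rot: [[0.868, 0.496, 0.004], [0.496, -0.868, 0.005], [0.006, -0.002, -1.0]]
wrist_force: [-4.8, 6.2, 14.2]
finger_gap: 0.0522
grasp_force: 65.0
```

```bash
python3 -m handwheel '{"translation":[[-0.02,0,0],[0,0,0],[0,0,0],[0,0,0],[0,0,0],[0,0,0],[0,0,0],[0,0,0]],"delta_rot":[[0,0,-0.4],[0,0,-0.4],[0,0,-0.4],[0,0,-0.4],[0,0,-0.4],[0,0,-0.4],[0,0,-0.4],[0,0,-0.4]]}'
```

```text
time: 10.0
tool_pos: [0.592, 0.161, 0.2557]
ee_rot: [[0.657, 0.754, 0.002], [0.754, -0.657, 0.001], [0.002, 0.001, -1.0]]
wrist_force: [0.2, 0.3, -1.6]
finger_gap: 0.0526
grasp_force: 63.6
```

```bash
python3 -m handwheel '{"translation":[[0,0,0.08],[0,0,0.08],[0,0,0.08],[0,0,0.05],[0,0,0],[0,0,0]],"delta_rot":[[0,0,0],[0,0,0],[0,0,0],[0,0,0],[0,0,0],[0,0,0]]}'; python3 -c "
from h import *
s=bot.observe();print(s['torque'],s['wrist_force'],s['tool_pos'])"
```

```text
time: 10.5
tool_pos: [0.592, 0.1604, 0.2453]
ee_rot: [[0.659, 0.752, 0.002], [0.752, -0.659, 0.001], [0.002, 0.001, -1.0]]
wrist_force: [-3.7, 0.9, 11.8]
finger_gap: 0.0525
grasp_force: 64.9
[0.14681134 0.74415106 0.00471052] [-3.65457812  0.89377467 11.84526738] [0.5920381  0.16044427 0.24534532]
```

```bash
python3 -m handwheel '{"translation":[[0,0,0.04],[0,0,0.03],[0,0,0],[0,0,0],[0,0,0],[0,0,0]],"delta_rot":[[0,0,0],[0,0,0],[0,0,0],[0,0,0],[0,0,0],[0,0,0]]}'; python3 - <<'E'
from h import *
d=viewer.camera("side");a=cv2.resize(d["image"][190:290,210:350,::-1],(784,560));cv2.imwrite("pics/s5.png",a)
E
```

```text
time: 11.0
tool_pos: [0.5919, 0.1604, 0.2452]
ee_rot: [[0.659, 0.752, 0.003], [0.752, -0.659, 0.001], [0.003, 0.001, -1.0]]
wrist_force: [-9.9, -0.4, 23.1]
finger_gap: 0.052
grasp_force: 66.1
```

View pics/s5.png

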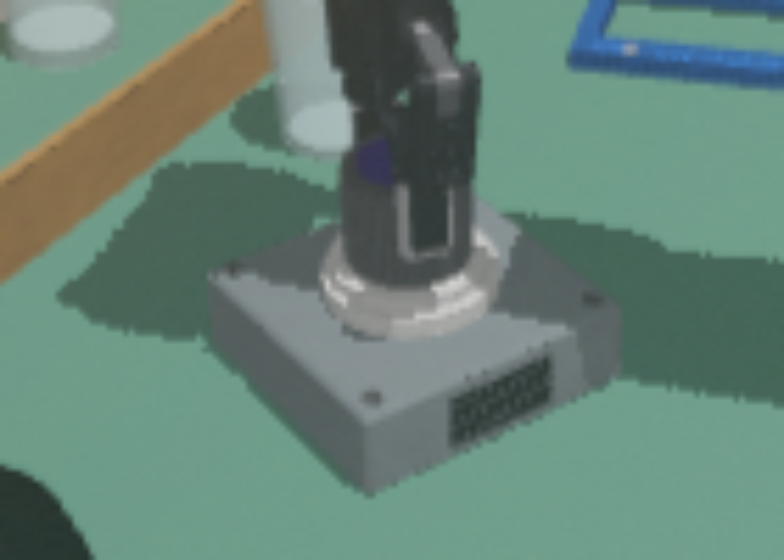

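The flange at crop (410,300) sits flush on the shoulder, with no black seat visible. TCP z has come to a hard stop at 0.245. I relieve the side force a little, then hand in.

```bash
python3 -m handwheel '{"translation":[[-0.02,-0.02,0],[0,0,0],[0,0,0],[0,0,0]],"delta_rot":[[0,0,0],[0,0,0],[0,0,0],[0,0,0]]}'
```

```text
time: 11.38
tool_pos: [0.5914, 0.1604, 0.2453]
ee_rot: [[0.66, 0.752, 0.006], [0.752, -0.66, 0.002], [0.005, 0.003, -1.0]]
wrist_force: [-5.1, -0.2, 20.2]
finger_gap: 0.0524
grasp_force: 65.9
```

```bash
python3 -c "
from plant import bot
print(bot.sign_off())"
```

```text
the job is handed in; nothing more can be done
None
```

The cell is out of the rail and keyed over the pin, and it was pushed fully home and held there with about 20 N when I handed the job in at 11.4 s; I sent the arm nowhere near the tumblers or the vase.

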